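Set the stock tags of the tube racks

TASK

On the lab bench each of the four tube racks in the tray has its own hinged tag beside it. With the fingertips, lightly push over whichever tags are wrong, so that only the completely full rack shows the face with the round black dot turned up (tag leaning towards its rack), and the empty and part-filled racks show the face with two black bars turned up (tag leaning away from its rack). Grip and lift nothing, and leave the racks and everything else on the bench where they stand.

Things in the scene. Friction and masses are not known exactly. Their poses are not given: they have to be found in the camera images.
- tray: fixed dark steel tray, 230 (x) x 470 (y) x 6 mm, place and yaw vary; origin at the centre of its underside; -x edge nearest the robot. Four places 108 mm apart along its y (-162, -54, 54, 162 mm): at each a rack (x near -65 mm) and, 130 mm farther in +x, that rack's own hinged tag (x = +65 mm). Which rack and which tag stand at which place varies; a tag belongs to the rack nearest to it.
- rack_1: loose white tube rack, 50 (x) x 86 (y) x 44 mm high, standing on the tray; origin at the centre of its underside; FULL: all 8 holes hold a blue-capped tube (cap tops 76 mm above the origin).
- rack_2: loose white tube rack, 50 (x) x 86 (y) x 44 mm high, standing on the tray; origin at the centre of its underside; not full: only 5 of its 8 holes hold tubes (cap tops 76 mm above the origin).
- rack_3: loose white tube rack, 50 (x) x 86 (y) x 44 mm high, standing on the tray; origin at the centre of its underside; not full: all 8 holes empty.
- rack_4: loose white tube rack, 50 (x) x 86 (y) x 44 mm high, standing on the tray; origin at the centre of its underside; not full: only 3 of its 8 holes hold tubes (cap tops 76 mm above the origin).
- hinge_1 (a point): middle of the hinge pin of tag 1, 36 mm above the bench, on a fixed grey stand 44 x 68 mm (solid to 24 mm above the bench, two cheeks 5 mm thick beside the tag to 43 mm). The point's x and y axes are the tray's; the pin runs along y.
- hinge_2 (a point): middle of the hinge pin of tag 2, 36 mm above the bench, on a fixed grey stand 44 x 68 mm (solid to 24 mm above the bench, two cheeks 5 mm thick beside the tag to 43 mm). The point's x and y axes are the tray's; the pin runs along y.
- hinge_3 (a point): middle of the hinge pin of tag 3, 36 mm above the bench, on a fixed grey stand 44 x 68 mm (solid to 24 mm above the bench, two cheeks 5 mm thick beside the tag to 43 mm). The point's x and y axes are the tray's; the pin runs along y.
- hinge_4 (a point): middle of the hinge pin of tag 4, 36 mm above the bench, on a fixed grey stand 44 x 68 mm (solid to 24 mm above the bench, two cheeks 5 mm thick beside the tag to 43 mm). The point's x and y axes are the tray's; the pin runs along y.
- tag_1 (a joint): angle of tag 1: white plate 52 mm wide (y), 5 mm thick, top edge 65 mm from the hinge pin, 40 g. 0 = upright; +0.6 = on its stop leaning towards its rack (tray -x), round-dot face up (full); -0.6 = on its stop leaning away (tray +x), two-bar face up (not full). Swings freely; once pushed past upright it falls to its stop by its weight. Three tags start dot up, one bars up.
- tag_2 (a joint): angle of tag 2: white plate 52 mm wide (y), 5 mm thick, top edge 65 mm from the hinge pin, 40 g. 0 = upright; +0.6 = on its stop leaning towards its rack (tray -x), round-dot face up (full); -0.6 = on its stop leaning away (tray +x), two-bar face up (not full). Swings freely; once pushed past upright it falls to its stop by its weight. Three tags start dot up, one bars up.
- tag_3 (a joint): angle of tag 3: white plate 52 mm wide (y), 5 mm thick, top edge 65 mm from the hinge pin, 40 g. 0 = upright; +0.6 = on its stop leaning towards its rack (tray -x), round-dot face up (full); -0.6 = on its stop leaning away (tray +x), two-bar face up (not full). Swings freely; once pushed past upright it falls to its stop by its weight. Three tags start dot up, one bars up.
- tag_4 (a joint): angle of tag 4: white plate 52 mm wide (y), 5 mm thick, top edge 65 mm from the hinge pin, 40 g. 0 = upright; +0.6 = on its stop leaning towards its rack (tray -x), round-dot face up (full); -0.6 = on its stop leaning away (tray +x), two-bar face up (not full). Swings freely; once pushed past upright it falls to its stop by its weight. Three tags start dot up, one bars up.
- vial_a: bystander: small amber vial with white cap, 17 mm across, 33 mm tall, standing on the tray between two tag stands; origin at the centre of its underside.
- vial_b: bystander: small amber vial with white cap, 17 mm across, 33 mm tall, standing on the tray between two tag stands; origin at the centre of its underside.
- reagent_bottle: bystander: glass bottle with blue cap, 70 mm across, 130 mm tall, left of the tray; origin at the centre of its underside.
- beaker: bystander: glass beaker, 68 mm across, 85 mm tall, right of the tray; origin at the centre of its underside.
- tip_box: bystander: blue tip box with clear lid, 82 x 122 x 66 mm high, beyond the tray; origin at the centre of its underside.
- marker_pen: bystander: marker pen, 135 mm long (y), 15 mm thick, lying beyond the tray; origin under the middle of its white barrel.
- timer: bystander: flat white timer, 60 x 70 x 23 mm high, left of the tray; origin at the centre of its underside.
Mind the look-alikes: they are no part of the job. What is shaped like the rack_3 but orange is not meant.

How it is judged (in metres and radians):
At the end, for the whole second after the job is handed in: The tag beside the full rack leans towards it (above 0.45 rad), each tag beside an empty or part-filled rack leans away from it (below -0.45 rad), all tags at rest; every rack within 15 mm and every bystander within 20 mm of its starting place ((horizontal distance between hinge_1 and rack_1 above 0.15 m or value of joint tag_1 above 0.45 rad) and (horizontal distance between hinge_2 and rack_1 above 0.15 m or value of joint tag_2 above 0.45 rad) and (horizontal distance between hinge_3 and rack_1 above 0.15 m or value of joint tag_3 above 0.45 rad) and (horizontal distance between hinge_4 and rack_1 above 0.15 m or value of joint tag_4 above 0.45 rad) and (horizontal distance between hinge_1 and rack_2 above 0.15 m or value of joint tag_1 below -0.45 rad) and (horizontal distance between hinge_2 and rack_2 above 0.15 m or value of joint tag_2 below -0.45 rad) and (horizontal distance between hinge_3 and rack_2 above 0.15 m or value of joint tag_3 below -0.45 rad) and (horizontal distance between hinge_4 and rack_2 above 0.15 m or value of joint tag_4 below -0.45 rad) and (horizontal distance between hinge_1 and rack_3 above 0.15 m or value of joint tag_1 below -0.45 rad) and (horizontal distance between hinge_2 and rack_3 above 0.15 m or value of joint tag_2 below -0.45 rad) and (horizontal distance between hinge_3 and rack_3 above 0.15 m or value of joint tag_3 below -0.45 rad) and (horizontal distance between hinge_4 and rack_3 above 0.15 m or value of joint tag_4 below -0.45 rad) and (horizontal distance between hinge_1 and rack_4 above 0.15 m or value of joint tag_1 below -0.45 rad) and (horizontal distance between hinge_2 and rack_4 above 0.15 m or value of joint tag_2 below -0.45 rad) and (horizontal distance between hinge_3 and rack_4 above 0.15 m or value of joint tag_3 below -0.45 rad) and (horizontal distance between hinge_4 and rack_4 above 0.15 m or value of joint tag_4 below -0.45 rad) and velocity of joint tag_1 between -0.1 and 0.1 rad/s and velocity of joint tag_2 between -0.1 and 0.1 rad/s and velocity of joint tag_3 between -0.1 and 0.1 rad/s and velocity of joint tag_4 between -0.1 and 0.1 rad/s and distance of each of rack_1, rack_2, rack_3, rack_4 from where it was at the start of the episode below 0.015 m and distance of each of vial_a, vial_b, reagent_bottle, beaker, tip_box, marker_pen, timer from where it was at the start of the episode below 0.02 m); the robot touches nothing.
It fails at once if a rack was moved, lifted or carried (more than 15 mm) (distance of any of rack_1, rack_2, rack_3, rack_4 from where it was at the start of the episode above 0.015 m).
It fails at once if another thing on the bench was moved, lifted or carried (more than 20 mm) (distance of any of vial_a, vial_b, reagent_bottle, beaker, tip_box, marker_pen, timer from where it was at the start of the episode above 0.02 m).
It fails at once if a tag was gripped or pushed hard (over 25 N) instead of lightly (contact force between the fingers and tag_1 above 25 N or contact force between the fingers and tag_2 above 25 N or contact force between the fingers and tag_3 above 25 N or contact force between the fingers and tag_4 above 25 N).
It also fails if it takes over 61 s, if anything falls off the work surface, if the arm or the gripper's body presses on something with over 40 N, if the wrist force passes 120 N, or if a joint passes its speed limit or range.

ROBOT

A 6-joint arm with a two-finger parallel gripper is mounted at the origin on the work surface. World frame = base frame: x ahead of the robot, y to its left, z up, the work surface at z = 0. Lengths are in m, angles in degrees, forces in N, time in s.
With the tool pointing down it reaches from about 0.4 to 0.825 m from the base axis. Payload 7 kg.
Tool frame: the origin (TCP) lies midway between the tips of the shut fingers; the grasp point (between the pads) lies 19 mm behind it; z points along the fingers, y is the line along which they close (so a half turn about z gives the same grasp; the last joint's range is limited). The gripper opens to 88 mm and grips with 3 to 60 N. Pads are 19 mm wide; open, the fingers measure 130 mm over their backs; the gripper's body (78 mm by 193 mm) begins 47 mm behind the grasp point.
Start: joints at [92.023, 20.546, 0.682, 0, -70.136, -16.507], TCP at [0.169, 0.654, 0.227] pointing down, gripper open.
Joint ranges: [-176.03, 176.03], [-82.01, 121.73], [-58.28, 71.71], [-173.87, 95.51], [-174.79, -0.11], [-173.66, 173.66]. Speed limits (degrees/s): [136.94, 136.94, 172.46, 180, 180, 180].

INTERFACE

Orientations are given as [roll, pitch, yaw] about the fixed x, y, z axes, in that order (R = Rz(yaw) Ry(pitch) Rx(roll)).
In Python, from plant import telemetry, viewer, workorder gives the robot as it stands. The module is installed in compiled form; this text tells all that it offers.
- The arm moves only by the tool carry_out, never from a script. Its argument "rows" is a list of rows, each a list of 6 numbers: the shift along the tool's x, y, z in m, then the turn, a rotation vector about the tool's x, y, z in rad. In form: [[tx, ty, tz, ax, ay, az], ...]. A call has 1 to 8 rows; each row is the pose to reach, as a shift and turn from the pose commanded when the call began, along the tool's axes at that moment; what a row does not reach only later rows make up. A row lasts 1/8 s, in which the tool goes at most 62.5 mm and 10.7 degrees, less where a joint would pass 70% of its speed; a pose out of reach is approached as far as the arm can. A call with a gripper value outside its range is refused whole. "grip" is the gripper's target within -1 to 1 (fully open at 1, half-way at 0, shut at -1), set as the call begins (left out, the last holds). The fingers move at their own pace and stop on an object; the grip force is fixed at half the most. Time passes only in rows, so rows that repeat a pose let the fingers close. It gives the time, the measured TCP pose, the force, the opening and the grip force at its end, in the units of the state.
- telemetry.get_obs(): the state, without advancing time (a new reading comes with each control period).
- viewer.snapshot(name): name is "scene" or "top" or "wrist"; returns the picture (400x640x3 uint8, red, green, blue); there is no depth.
- viewer.camera_info(name): a dict with "intrinsics" (3x3 intrinsics, pixels), "k1" (the pictures are not rectified: a ray, as slopes to the right and down, at radius r is drawn at 1 + k1 r^2 times it, then the intrinsics apply), "extrinsics" (4x4, takes a point from camera to world coordinates); the wrist camera has in their place "tool_from_camera" (4x4, takes a point from camera to tool coordinates, whose origin is the TCP and whose axes are the flange's). Camera axes: x right, y down, z forward; pixel columns grow to the right and rows downward; lengths in m; the calibration is good to about 2 mm. A picture is of the moment at which its call begins: read the wrist's pose just before it. camera_info takes no time and is no camera call.
- workorder.close_job(): hands the job in; it is judged then, once.
The state is a dict: "clock": time; "joint_pos": joint angles; "qvel": joint speeds; "tau": joint torques, N m; "tool_pos": TCP position; "orientation": TCP orientation; "force": force on the tool from outside, world axes, zero at the start; "moment": the same for the moment, N m; "opening": finger opening in m; "gripper_force": force on a finger pad.
Only numpy, scipy, OpenCV 4.12 (cv2) and the standard library are available. Lean on these libraries where they do the work, as an engineer would, in place of code of your own. Each camera call takes 0.05 s, during which the arm holds its last target. There are 200 camera calls.

## Working session

There is one attempt and no reset: what is moved stays moved. The work goes in short steps, Python scripts to look and compute and a tool call to move; the robot and the scene stay as the last step left them, time stands still between calls to the robot, and variables do not carry over. Pictures are saved under pics/ and viewed, at most 10 in all, crops included, and the job is handed in when it is done.

Besides the shell and the picture viewer there is one more tool, called after "Emit:" as name(argument=value, ...), one argument or row to a line, values as JSON. carry_out: Moves the arm, as the interface text tells. Its arguments: {"type":"object","properties":{"rows":{"type":"array"},"grip":{"type":"number"}},"required":["rows"]}

```bash
mkdir -p pics; python3 - <<'E'
from plant import telemetry, viewer
import cv2
o=telemetry.get_obs();print({k:o[k] for k in('clock','tool_pos','orientation','opening')})
for n in('scene','top'):
    cv2.imwrite(f'pics/{n}0.png',viewer.snapshot(n)[:,:,::-1]);print(n,viewer.camera_info(n))
E
```

```text
{'clock': 0.0, 'tool_pos': array([0.16874198, 0.65305299, 0.22561591]), 'orientation': array([ 1.79904204e+02, -9.31633489e-03, -1.44928946e+01]), 'opening': 0.08754465190104138}
scene {'intrinsics': array([[383.69027812,   0.        , 318.81340089],
       [  0.        , 383.69027812, 204.05589576],
       [  0.        ,   0.        ,   1.        ]]), 'k1': -0.024037112437477363, 'extrinsics': array([[-0.45336137,  0.49897851, -0.73856883,  1.33115438],
       [ 0.89119652,  0.26792836, -0.36603709,  0.39059621],
       [ 0.0152389 , -0.82415705, -0.56615628,  0.67051192],
       [ 0.        ,  0.        ,  0.        ,  1.        ]])}
top {'intrinsics': array([[489.06992514,   0.        , 321.88256845],
       [  0.        , 489.06992514, 200.57909309],
       [  0.        ,   0.        ,   1.        ]]), 'k1': -0.09284429821371634, 'extrinsics': array([[ 0.01936393, -0.99597654,  0.08749721,  0.38580585],
       [-0.99978553, -0.01864628,  0.0090119 , -0.00454634],
       [-0.00734415, -0.08765295, -0.996124  ,  1.67230064],
       [ 0.        ,  0.        ,  0.        ,  1.        ]])}
```

View pics/scene0.png

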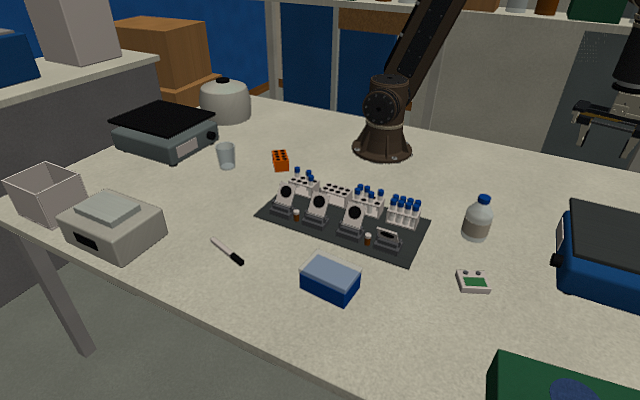

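View pics/top0.png

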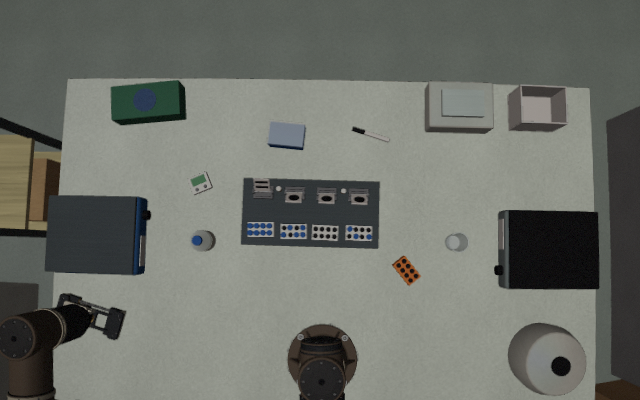

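The full rack is leftmost in the top view (about 260,230) and its tag at (262,187) shows bars. The other three tags, at (294,195), (326,196) and (359,197), show the dot. I'll zoom in to confirm this and measure the tray.

```bash
cat >h.py <<'E'
import numpy as np,cv2
from plant import viewer
def ray(n,uv):
    c=viewer.camera_info(n);K=c['intrinsics'];d=(np.array(uv,float)-K[:2,2])/K[0,0];s=d.copy()
    for _ in range(20): s=d/(1+c['k1']*(s**2).sum(-1,keepdims=True))
    E=c['extrinsics'];return E[:3,3],np.c_[s,np.ones(len(s))]@E[:3,:3].T
def plane(n,uv,z):
    o,r=ray(n,uv);return o+r*((z-o[2])/r[:,2:])
def px(n,P):
    c=viewer.camera_info(n);E=c['extrinsics'];q=(np.array(P)-E[:3,3])@E[:3,:3];s=q[:,:2]/q[:,2:]
    return s*(1+c['k1']*(s**2).sum(1,keepdims=True))*c['intrinsics'][0,0]+c['intrinsics'][:2,2]
E
python3 - <<'E'
from h import *
im=cv2.imread('pics/top0.png');h=cv2.cvtColor(im,cv2.COLOR_BGR2HSV)
m=np.zeros(im.shape[:2],np.uint8);m[165:260,230:395]=(h[165:260,230:395,2]<100)*255
k=np.ones((3,3));m=cv2.morphologyEx(m,cv2.MORPH_OPEN,k)
cs,_=cv2.findContours(m,0,2);c=max(cs,key=cv2.contourArea)
P=plane('top',c[:,0].astype(float),.006)
r=cv2.minAreaRect(P[:,:2].astype(np.float32));print('tray',r,cv2.boxPoints(r))
a=cv2.resize(im[170:255,235:390],None,fx=5,fy=5,interpolation=2)
s=cv2.imread('pics/scene0.png');b=cv2.resize(s[155:275,245:440],(775,477),interpolation=2)
cv2.imwrite('pics/c1.png',a);cv2.imwrite('pics/c2.png',b)
E
```

```text
tray ((0.4901795983314514, 0.050311535596847534), (0.4677615761756897, 0.22982870042324066), 89.41985321044922) [[ 0.37290302 -0.18239371]
 [ 0.60271996 -0.1847208 ]
 [ 0.6074562   0.2830168 ]
 [ 0.37763923  0.2853439 ]]
```

View pics/c1.png

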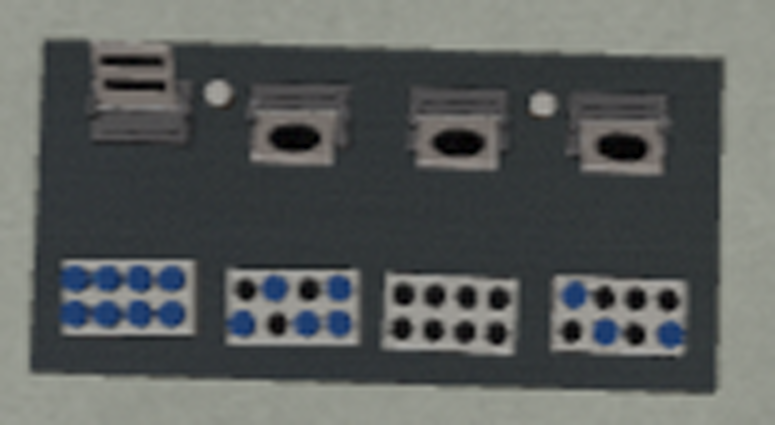

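View pics/c2.png

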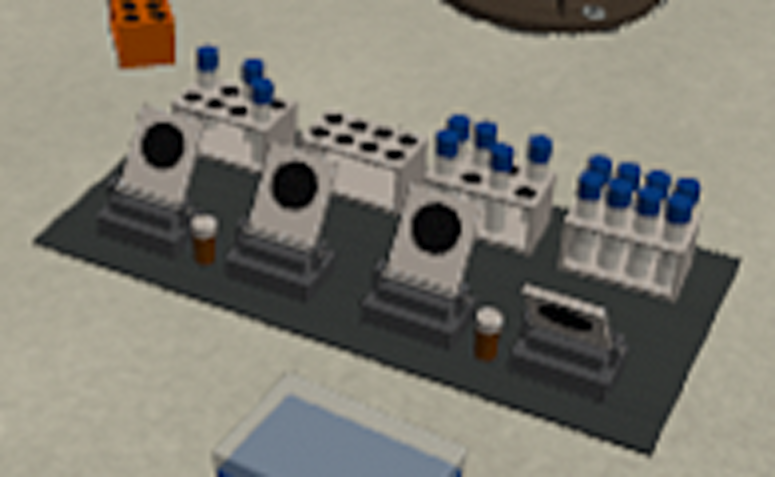

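The zoomed crops confirm that all four tags are wrong: the full rack at +y shows bars, the other three show the dot. I'll check the hinge places from the tray fit against the picture, including the dot and bar blobs.

```bash
python3 - <<'E'
from h import *
y=np.radians(-.58);R=np.array([[np.cos(y),-np.sin(y)],[np.sin(y),np.cos(y)]]);c=np.array([.4902,.0503])
for t,s in((.162,1),(.054,-1),(-.054,-1),(-.162,-1)):
    h=c+R@[.065,t]; mid=c+R@[.065+s*.020,t]   # plate face ~35mm from pin
    print('hinge',h.round(4),'plate px',px('top',[[*mid,.066]]).round(1))
im=cv2.imread('pics/top0.png');g=im.max(2)
m=np.zeros(g.shape,np.uint8);m[178:206,245:378]=(g[178:206,245:378]>120)*255
n,l,st,ce=cv2.connectedComponentsWithStats(m)
for i in range(1,n):
    if st[i,4]>10: print(st[i],(st[i,:2]+(st[i,2:4]-1)/2))
from plant import viewer
print('tall things xy', plane('top',[[203,240]],.13),plane('top',[[287,145]],.066))
E
```

```text
hinge [0.5568 0.2116] plate px [[261.4 184.4]]
hinge [0.5557 0.1036] plate px [[293.5 197.4]]
hinge [ 0.5547 -0.0044] plate px [[326.2 198.3]]
hinge [ 0.5536 -0.1123] plate px [[358.9 199.3]]
[253 178  15   3  33] [260. 179.]
[278 178 100   3 195] [327.5 179. ]
[276 186   5   5  20] [278. 188.]
[341 189   5   4  16] [343.  190.5]
[319 196  15   8  28] [326.  199.5]
[285 199  16   4  29] [292.5 200.5]
[352 203  15   2  20] [359.  203.5]
tall things xy [[0.38886069 0.38360803 0.13      ]] [[0.71091997 0.13000979 0.066     ]]
```

Emit:
carry_out(
  rows=[
    [0.034, 0.02, 0, 0, 0, -0.03],
    [0.068, 0.04, 0, 0, 0, -0.06],
    [0.102, 0.06, 0, 0, 0, -0.09],
    [0.136, 0.08, 0, 0, 0, -0.12],
    [0.17, 0.1, 0, 0, 0, -0.15],
    [0.204, 0.12, 0, 0, 0, -0.18],
    [0.238, 0.14, 0, 0, 0, -0.21],
    [0.272, 0.16, 0, 0, 0, -0.242],
  ],
  grip=-1,
)

```text
clock: 1.1
tool_pos: [0.3928, 0.4294, 0.2263]
orientation: [180.0, 0.0, -0.6]
force: [-0.2, 0.7, 1.2]
opening: 0.0128
gripper_force: 0.0
```

The plate pixels match the dot and bar blobs to about 2 px. Next I go to the far side of the bars-up tag.

Emit:
carry_out(
  rows=[
    [0.04, 0.036, 0, 0, 0, 0],
    [0.08, 0.072, 0, 0, 0, 0],
    [0.12, 0.108, 0, 0, 0, 0],
    [0.16, 0.144, 0, 0, 0, 0],
    [0.2, 0.18, 0, 0, 0, 0],
    [0.226, 0.216, 0, 0, 0, 0],
    [0.226, 0.216, 0, 0, 0, 0],
  ],
)

```text
clock: 1.98
tool_pos: [0.617, 0.2094, 0.2255]
orientation: [179.9, 0.1, -0.8]
force: [0.3, 0.8, 0.1]
opening: 0.0004
gripper_force: 0.0
```

Emit:
carry_out(
  rows=[
    [0, 0, 0.04, 0, 0, 0],
    [0, 0, 0.08, 0, 0, 0],
    [0, 0, 0.12, 0, 0, 0],
    [0, 0, 0.15, 0, 0, 0],
    [0, 0, 0.15, 0, 0, 0],
  ],
)

```text
clock: 2.6
tool_pos: [0.6137, 0.2117, 0.0739]
orientation: [179.8, 0.3, -0.6]
force: [0.3, -0.0, -0.3]
opening: 0.0002
gripper_force: 0.0
```

Emit:
carry_out(
  rows=[
    [-0.008, 0, 0, 0, 0, 0],
    [-0.016, 0, 0, 0, 0, 0],
    [-0.024, 0, 0, 0, 0, 0],
    [-0.032, 0, 0, 0, 0, 0],
    [-0.04, 0, 0, 0, 0, 0],
    [-0.048, 0, 0, 0, 0, 0],
    [-0.056, 0, 0, 0, 0, 0],
    [-0.063, 0, 0, 0, 0, 0],
  ],
)

```text
clock: 3.6
tool_pos: [0.5523, 0.2128, 0.0765]
orientation: [180.0, 0.0, -0.6]
force: [-0.3, -0.5, 0.0]
opening: 0.0004
gripper_force: 0.0
```

Emit:
carry_out(
  rows=[
    [0, 0, 0, 0, 0, 0],
    [0, 0, 0, 0, 0, 0],
    [0.02, 0, 0, 0, 0, 0],
    [0.04, 0, 0, 0, 0, 0],
    [0.06, 0, 0, 0, 0, 0],
    [0.06, 0, -0.04, 0, 0, 0],
    [0.06, 0, -0.08, 0, 0, 0],
    [0.06, 0, -0.08, 0, 0, 0],
  ],
)

```text
clock: 4.6
tool_pos: [0.6151, 0.2131, 0.1603]
orientation: [-179.8, -0.3, -0.6]
force: [-0.3, 0.5, -0.6]
opening: 0.0007
gripper_force: 0.0
```

```bash
python3 - <<'E'
from h import *
s=viewer.snapshot('scene')[:,:,::-1];cv2.imwrite('pics/c3.png',cv2.resize(s[115:275,215:465],None,fx=3,fy=3,interpolation=2))
E
```

```text
(no output)
```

View pics/c3.png

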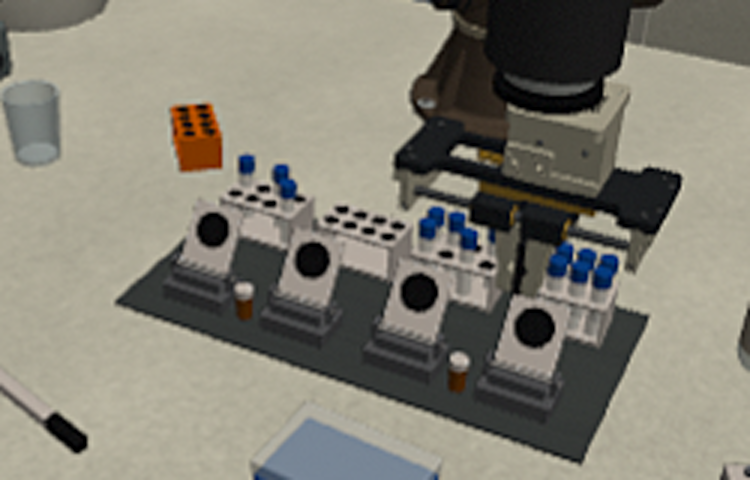

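The crop shows the full rack's tag now dot-up, at (533,327), and nothing else disturbed. Now I go to the rack side of the next tag.

Emit:
carry_out(
  rows=[
    [-0.03, 0.03, 0, 0, 0, 0],
    [-0.06, 0.06, 0, 0, 0, 0],
    [-0.09, 0.09, 0, 0, 0, 0],
    [-0.123, 0.109, 0, 0, 0, 0],
    [-0.123, 0.109, 0, 0, 0, 0],
    [-0.123, 0.109, 0.04, 0, 0, 0],
    [-0.123, 0.109, 0.082, 0, 0, 0],
    [-0.123, 0.109, 0.082, 0, 0, 0],
  ],
)

```text
clock: 5.65
tool_pos: [0.4869, 0.1034, 0.0716]
orientation: [179.8, 0.3, -0.6]
force: [0.8, -0.1, 0.1]
opening: 0.0007
gripper_force: 0.0
```

Emit:
carry_out(
  rows=[
    [0.01, 0, 0, 0, 0, 0],
    [0.02, 0, 0, 0, 0, 0],
    [0.029, 0, 0, 0, 0, 0],
    [0.038, 0, 0, 0, 0, 0],
    [0.046, 0, 0, 0, 0, 0],
    [0.054, 0, 0, 0, 0, 0],
    [0.062, 0, 0, 0, 0, 0],
    [0.07, 0, 0, 0, 0, 0],
  ],
)

```text
clock: 6.65
tool_pos: [0.5592, 0.1038, 0.0745]
orientation: [180.0, 0.0, -0.6]
force: [-0.2, 0.3, -1.1]
opening: 0.0003
gripper_force: 0.0
```

Emit:
carry_out(
  rows=[
    [0, 0, 0, 0, 0, 0],
    [-0.025, 0, 0, 0, 0, 0],
    [-0.05, 0, 0, 0, 0, 0],
    [-0.07, 0, 0, 0, 0, 0],
    [-0.07, 0, 0, 0, 0, 0],
    [-0.07, 0.036, 0, 0, 0, 0],
    [-0.07, 0.072, 0, 0, 0, 0],
    [-0.07, 0.108, 0, 0, 0, 0],
  ],
)

```text
clock: 7.65
tool_pos: [0.4882, -0.0043, 0.0747]
orientation: [-180.0, -0.0, -0.6]
force: [-0.1, 0.0, 0.3]
opening: 0.0
gripper_force: 0.0
```

Emit:
carry_out(
  rows=[
    [0.01, 0, 0, 0, 0, 0],
    [0.02, 0, 0, 0, 0, 0],
    [0.029, 0, 0, 0, 0, 0],
    [0.038, 0, 0, 0, 0, 0],
    [0.046, 0, 0, 0, 0, 0],
    [0.054, 0, 0, 0, 0, 0],
    [0.062, 0, 0, 0, 0, 0],
    [0.07, 0, 0, 0, 0, 0],
  ],
)

```text
clock: 8.65
tool_pos: [0.558, -0.0042, 0.0746]
orientation: [-180.0, -0.0, -0.6]
force: [0.2, 0.1, -0.2]
opening: 0.0008
gripper_force: 0.0
```

Emit:
carry_out(
  rows=[
    [0, 0, 0, 0, 0, 0],
    [-0.025, 0, 0, 0, 0, 0],
    [-0.05, 0, 0, 0, 0, 0],
    [-0.07, 0, 0, 0, 0, 0],
    [-0.07, 0, 0, 0, 0, 0],
    [-0.07, 0.036, 0, 0, 0, 0],
    [-0.07, 0.072, 0, 0, 0, 0],
    [-0.07, 0.108, 0, 0, 0, 0],
  ],
)

```text
clock: 9.65
tool_pos: [0.4871, -0.1125, 0.0748]
orientation: [180.0, -0.0, -0.6]
force: [0.3, 0.1, 0.3]
opening: 0.0005
gripper_force: 0.0
```

Emit:
carry_out(
  rows=[
    [0.01, 0, 0, 0, 0, 0],
    [0.02, 0, 0, 0, 0, 0],
    [0.029, 0, 0, 0, 0, 0],
    [0.038, 0, 0, 0, 0, 0],
    [0.046, 0, 0, 0, 0, 0],
    [0.054, 0, 0, 0, 0, 0],
    [0.062, 0, 0, 0, 0, 0],
    [0.07, 0, 0, 0, 0, 0],
  ],
)

```text
clock: 10.65
tool_pos: [0.5569, -0.1122, 0.0746]
orientation: [180.0, -0.0, -0.6]
force: [0.1, -0.1, 1.2]
opening: 0.0009
gripper_force: 0.0
```

Emit:
carry_out(
  rows=[
    [0, 0, 0, 0, 0, 0],
    [-0.025, 0, 0, 0, 0, 0],
    [-0.05, 0, 0, 0, 0, 0],
    [-0.06, 0, 0, 0, 0, 0],
    [-0.06, 0, -0.04, 0, 0, 0],
    [-0.06, 0, -0.08, 0, 0, 0],
    [-0.06, 0, -0.12, 0, 0, 0],
    [-0.06, 0, -0.12, 0, 0, 0],
  ],
)

```text
clock: 11.65
tool_pos: [0.4987, -0.1116, 0.1982]
orientation: [-180.0, -0.4, -0.6]
force: [0.3, 0.1, -0.4]
opening: 0.0003
gripper_force: 0.0
```

```bash
python3 - <<'E'
from h import *
s=viewer.snapshot('scene')[:,:,::-1];cv2.imwrite('pics/c4.png',cv2.resize(s[115:275,215:465],None,fx=3,fy=3,interpolation=2))
E
```

```text
(no output)
```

View pics/c4.png

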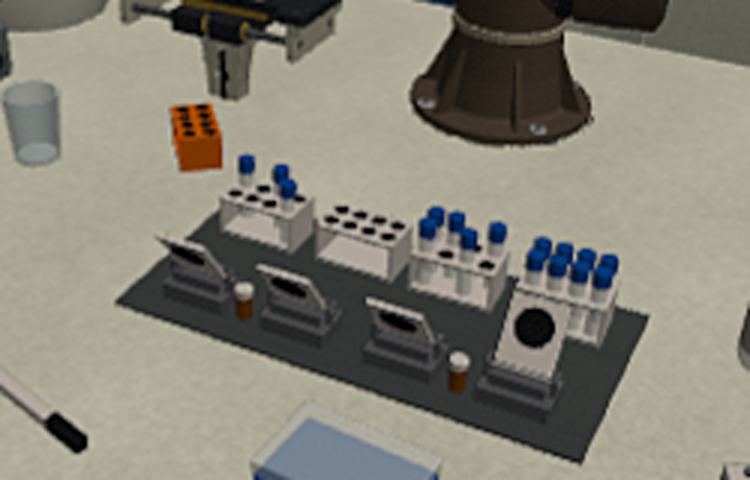

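The three tags at (195,262), (293,290) and (402,320) now lean away from their racks. The full rack's tag at (533,327) is dot-up, the racks and vials haven't moved, and the arm is clear.

```bash
python3 -c "
from plant import workorder
print(workorder.close_job())"
```

```text
the job is handed in; nothing more can be done
None
```

I flipped all four tags, since every one started wrong: the full rack's tag now shows the dot and the other three show the bars. The last picture shows the racks and vials where they stood, and I handed the job in after about 12 s of robot time; no verdict came back.

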